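# Load a cartridge into the label printer

## Task

Load the label printer on the packing bench: press its thumb button so that the sprung lid pops open, seat the wider of the two finned cartridges fully home in the printer's pocket and let go of it, then push the lid down until it snaps shut and stays shut. Be gentle: put no more than 20 N on the button or on the lid, do not ram the cartridge into the printer, and leave the narrow cartridge and the other things on the bench where they are.

Things in the scene. Friction and masses are not known exactly. Their poses are not given: they have to be found in the camera images.
- printer: Grey label printer, fixed to the bench, 180 long (x) x 130 wide (y), lid top 80 mm high when shut. Origin: centre of its underside, on the bench; x runs from its front (thumb button, towards the robot) to its rear (lid hinge), z up. Front deck: x -90 to -46, top at z 56. Behind it an open cavity, x -28 to 84, y -60 to 60 mm, walls up to z 69, is covered by the lid. The pocket is the well in the cavity floor.
- button_top (a point): Centre of the top face of the black thumb button, 24 (x) x 32 (y) mm, at x -69, y 0, z 67 mm in the printer's frame (11 mm above the deck) at rest; local z up. Pressed straight down it lets the lid go after 3.5 to 5 mm, at 4 to 6 N, and meets a stiff stop at 7 mm. A force stop of about 7 N suits it. It springs back.
- button (a joint): How far the thumb button is pressed down, m: 0 at rest, 0.007 at its stop (noisy by about 1 mm). The lid is let go between 0.0035 and 0.005.
- lid (a joint): Opening angle of the lid, rad: 0 shut and latched, 1.65 standing open (just past upright), held by a spring. Pushing its front edge down takes 1 to 4 N, then 4 to 7 N (bumps to 10) from 12 to 3 mm above shut, where it cams past the hook. It clicks just below its shut place (about -0.003), on stiff buffers (8 N per mm at the front edge): 9 to 14 N there means home. Let go sooner, it springs open.
- lid_hinge (a point): Point on the lid's hinge line, at x 88, y 0, z 74 mm in the printer's frame (axes as the printer's). The lid turns about the printer's y axis here: a plate 138 mm long from the hinge, 130 wide, 8 thick; its outer face (upper when shut) lies 6 mm from the hinge line. Standing open, its edge is 212 mm above the bench.
- lid_edge (a point): Point on the lid's outer face, 130 mm from the hinge line, 8 mm short of the lid's front edge, mid-width; x along the lid towards the hinge, z out of its outer face (up when shut).
- pocket (a point): Centre of the floor of the pocket that takes the cartridge, at x 20, y 0, z 12 mm in the printer's frame (axes as the printer's). Pocket 74 (x) x 54 (y) mm, 14 mm deep, with 45-degree lead-ins 8 mm wide above it. Hidden under the shut lid.
- cartridge_center (a point): Centre (half-way up) of the wider black cartridge, the one to load, loose, about 0.1 kg, 50 mm tall in all: a case 70 (x) x 50 (y) x 26 mm with a grip fin 44 (x) x 12 (y) x 24 mm standing on its middle. Axes: x along the fin and the case's long side, z up. Either way round fits the pocket, long side along the printer's x; seated, this centre is 25 mm above the pocket floor and the fin's top 10 mm under the lid.
- narrow_center (a point): Centre (half-way up) of the narrow cartridge, to be left alone: the same, but its case is only 30 mm wide (y).
- tape_roll: Roll of brown packing tape lying flat, 96 diameter x 50 mm; origin at its underside. Leave alone.
- mailers: Pack of flat brown mailers, 160 x 220 x 45 mm; origin at the centre of its underside. Leave alone.
- pen_cup: Black pen cup, 76 diameter x 100 mm, with pens up to 145 mm; origin at the centre of its underside. Leave alone.
- cutter: Grey box cutter lying flat, 160 x 22 x 14 mm; origin at the underside of its handle. Leave alone.
- stapler: Black stapler, 140 x 34 x 48 mm; origin at the centre of its underside. Leave alone.
- dispenser: Black tape dispenser with a brown roll, 130 x 52 x 105 mm, behind the printer; origin at the centre of its underside. Leave alone.
Things that resemble listed ones, but are neither listed nor needed, are in the scene too. Leave any turquoise or yellow look-alike of the printer alone.

How it is judged:
By the outcome, as a careful person would: the job done as asked, in the order asked, and still so for the second after the job is handed in, with the robot touching nothing.
It also fails if it takes over 72 s, if anything falls off the work surface, if the arm or the gripper's body presses on something with over 40 N, if the wrist force passes 120 N, or if a joint passes its speed limit or range.

## Robot

A 6-joint arm with a two-finger parallel gripper is mounted at the origin on the work surface. World frame = base frame: x ahead of the robot, y to its left, z up, the work surface at z = 0. Lengths are in m, angles in degrees, forces in N, time in s.
With the tool pointing down it reaches from about 0.4 to 0.825 m from the base axis. Payload 7 kg.
Tool frame: the origin (TCP) lies at the very end of the fingers, on their centre line; the grasp point (between the pads) lies 19 mm behind it (ctrl.hold_point_z is the distance from the TCP to the grasp point, in m); z points along the fingers, y is the line along which they close (so a half turn about z gives the same grasp; the last joint's range is limited). The gripper opens to 88 mm and grips with 3 to 60 N. Pads are 19 mm wide; open, the fingers measure 130 mm over their backs; the gripper's body (78 mm by 193 mm) begins 47 mm behind the grasp point.
Start: joints at [-49.498, 20.546, 0.682, 0, -70.136, -16.507], TCP at [0.274, -0.617, 0.193] pointing down, gripper open.
Joint ranges: [-176.03, 176.03], [-82.01, 121.73], [-58.28, 71.71], [-173.87, 95.51], [-174.79, -0.11], [-173.66, 173.66]. Speed limits (degrees/s): [136.94, 136.94, 172.46, 180, 180, 180].

## Interface

Orientations are given as [roll, pitch, yaw] about the fixed x, y, z axes, in that order (R = Rz(yaw) Ry(pitch) Rx(roll)).
In Python, from plant import sensors, viewer, workorder, ctrl gives the robot as it stands.
- The arm moves only by the shell command python3 -m pendant 'ROWS'. ROWS is JSON, a list of rows, each a list of 3 entries, a list of its own where there are three numbers: the opening, from -1 (shut) to 1 (fully open), so that 0 is half open, then the shift along the tool's x, y, z in m, then the turn, a rotation vector about the tool's x, y, z in degrees. A call has 1 to 10 rows; each row is the pose to reach, as a shift and turn from the pose commanded when the call began, along the tool's axes at that moment; what a row does not reach only later rows make up. A row lasts 1/12 s, in which the tool goes at most 41.7 mm and 7.16 degrees, less where a joint would pass 70% of its speed; a pose out of reach is approached as far as the arm can. A call with a gripper value outside its range is refused whole. The fingers move at their own pace and stop on an object; the grip force is fixed at half the most. Time passes only in rows, so rows that repeat a pose let the fingers close. It gives the time, the measured TCP pose, the force, the opening and the grip force at its end, in the units of the state.
- sensors.get_obs(): the state, without advancing time (a new reading comes with each control period).
- viewer.snapshot(name): name is "scene" or "side" or "wrist"; returns the picture (420x560x3 uint8, red, green, blue); there is no depth.
- viewer.camera_params(name): a dict with "fx", "fy", "cx", "cy" (pixels), "extrinsics" (4x4, takes a point from world to camera coordinates). Camera axes: x right, y up, looking along -z (the intrinsics and any distortion apply to the point x, -y, -z); pixel columns grow to the right and rows downward; lengths in m; the calibration is good to about 2 mm. A picture is of the moment at which its call begins: read the wrist's pose just before it. camera_params takes no time and is no camera call; for the wrist camera it gives the pose at the moment of the call.
- workorder.close_job(): hands the job in; it is judged then, once.
The state is a dict: "clock": time; "joint_pos": joint angles; "qvel": joint speeds; "tau": joint torques, N m; "tool_pos": TCP position; "orientation": TCP orientation; "force": force on the tool from outside, world axes, zero at the start; "moment": the same for the moment, N m; "opening": finger opening in m; "gripper_force": force on a finger pad.
Only numpy, scipy, OpenCV 4.12 (cv2) and the standard library are available. Lean on these libraries where they do the work, as an engineer would, in place of code of your own. Each camera call takes 0.05 s, during which the arm holds its last target. There are 200 camera calls.

## Working session

There is one attempt and no reset: what is moved stays moved. The work goes in short steps, Python scripts to look and compute and a shell command to move; the robot and the scene stay as the last step left them, time stands still between calls to the robot, and variables do not carry over. Pictures are saved under pics/ and viewed, at most 10 in all, crops included, and the job is handed in when it is done.

```bash
ls; mkdir -p pics; python3 - <<'E'
from plant import sensors, viewer, workorder, ctrl
import cv2, numpy as np
np.set_printoptions(precision=4,suppress=True)
print(sensors.get_obs()); print(ctrl.hold_point_z)
for n in ("scene","side","wrist"):
    p=viewer.camera_params(n); im=viewer.snapshot(n)
    cv2.imwrite(f"pics/{n}0.png",im[:,:,::-1]); print(n,p)
E
```

```text
pics
{'clock': 0.0, 'joint_pos': array([-49.4986,  20.591 ,   0.635 ,  -0.0217, -70.1345, -16.5072]), 'qvel': array([ 0.0271, -0.0677, -0.0751, -0.0315, -0.0827, -0.1403]), 'tau': array([ -0.0006, -58.2718,  29.3061,   6.9974,   0.007 ,  -0.0002]), 'tool_pos': array([ 0.2743, -0.6162,  0.1921]), 'orientation': array([ 179.9074,   -0.0062, -156.0132]), 'force': array([-0.074 , -0.1694,  0.3585]), 'moment': array([ 0.0402, -0.0394,  0.0247]), 'gripper_force': 0.0, 'opening': 0.08777194310321255}
0.0188
scene {'fx': 393.3551889257324, 'fy': 393.3551889257324, 'cx': 283.73742722331673, 'cy': 209.7216896269141, 'extrinsics': array([[ 0.7298,  0.6836, -0.0134, -0.3382],
       [-0.4466,  0.4915,  0.7476,  0.1797],
       [ 0.5177, -0.5396,  0.664 , -1.4291],
       [ 0.    ,  0.    ,  0.    ,  1.    ]])}
side {'fx': 417.446617872832, 'fy': 417.446617872832, 'cx': 276.3877962052712, 'cy': 207.01182211475805, 'extrinsics': array([[-0.9733, -0.2295,  0.0056,  0.472 ],
       [ 0.1658, -0.6859,  0.7085, -0.1518],
       [-0.1587,  0.6905,  0.7057, -1.1574],
       [ 0.    ,  0.    ,  0.    ,  1.    ]])}
wrist {'fx': 320.74625209158773, 'fy': 320.74625209158773, 'cx': 276.3335554994437, 'cy': 199.04740457152613, 'extrinsics': array([[-0.4071,  0.9134,  0.0013,  0.6738],
       [-0.8719, -0.3882, -0.2984,  0.037 ],
       [-0.272 , -0.1226,  0.9544, -0.3915],
       [ 0.    ,  0.    ,  0.    ,  1.    ]])}
```

View pics/scene0.png

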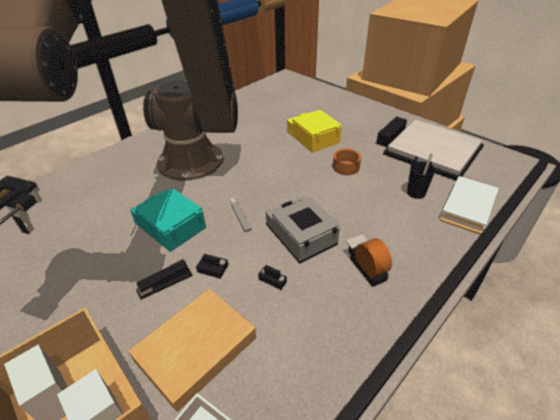

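View pics/side0.png

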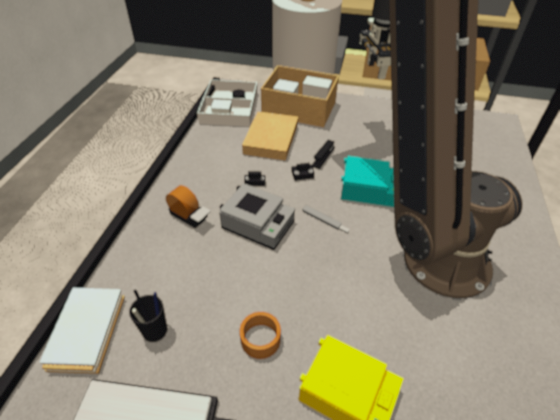

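The grey printer is at scene (303,226) and side (257,214). There are two cartridge candidates: scene (212,265) / side (303,171), and scene (272,276) / side (255,178). I'll enlarge both, plus the printer, to see which is wider.

```bash
python3 - <<'E'
import cv2, numpy as np
s=cv2.imread("pics/scene0.png"); d=cv2.imread("pics/side0.png")
r=lambda im,x,y,w,h,k:cv2.resize(im[y:y+h,x:x+w],None,fx=k,fy=k,interpolation=cv2.INTER_CUBIC)
a=np.hstack([r(s,190,185,160,120,2.5),r(s,190,240,110,60,2.5)[:0].reshape(0,0,3)]) if 0 else r(s,190,180,160,120,5)
cv2.imwrite("pics/c1.png",a)
cv2.imwrite("pics/c2.png",r(d,210,145,133,100,6))
E
```

```text
(no output)
```

View pics/c1.png

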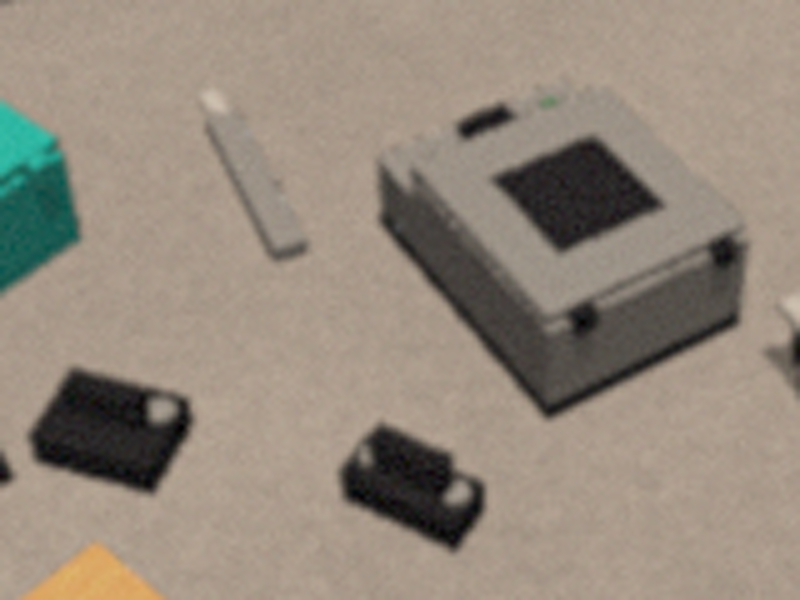

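View pics/c2.png

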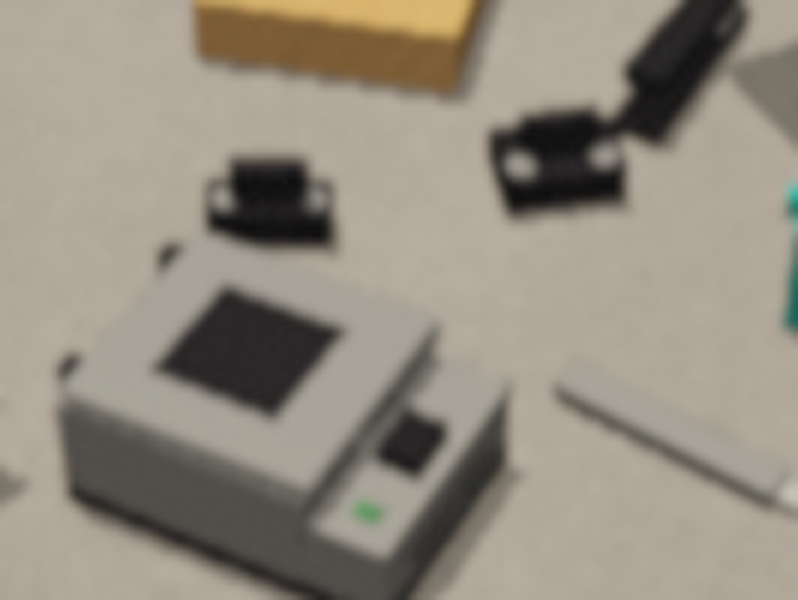

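In the crops, the left cartridge (c1 about (112,430), c2 about (560,165)) has the wider case: it shows broad shelves either side of the fin. The right one (c1 (412,485), c2 (268,205)) is barely wider than its fin. So the target is the one at scene (212,265). The printer's button is on its robot-facing side. Next I'll fit the poses from the corners.

```bash
cat > h.py <<'E'
from plant import sensors, viewer, workorder, ctrl
import cv2, numpy as np
from scipy.optimize import least_squares
from scipy.spatial.transform import Rotation as Rot
np.set_printoptions(precision=4,suppress=True)
def proj(p,P):
    E=p["extrinsics"]; c=np.atleast_2d(P)@E[:3,:3].T+E[:3,3]
    return np.c_[p["cx"]+p["fx"]*c[:,0]/-c[:,2], p["cy"]+p["fy"]*-c[:,1]/-c[:,2]]
def pose(v,P):
    c,s=np.cos(v[2]),np.sin(v[2]); P=np.array(P,float)/1000
    return np.c_[v[0]+c*P[:,0]-s*P[:,1], v[1]+s*P[:,0]+c*P[:,1], P[:,2]]
def fit(obs,v0,loss="soft_l1"):  # obs: list of (params, local mm pts, pixels)
    f=lambda v:np.concatenate([(proj(p,pose(v,P))-np.array(u)).ravel() for p,P,u in obs])
    r=least_squares(f,v0,loss=loss); return r.x,f(r.x).reshape(-1,2)
def tool(): # wanted-shift helper: returns R,pos
    o=sensors.get_obs(); return Rot.from_euler("xyz",o["orientation"],degrees=True),np.array(o["tool_pos"]),o
E
python3 - <<'E'
from h import *
S,D=viewer.camera_params("scene"),viewer.camera_params("side")
c1=lambda L:(np.array(L)+.5)/5-.5+[190,180]
c2=lambda L:(np.array(L)+.5)/6-.5+[210,145]
v,r=fit([(S,[[88,65,80],[88,-65,80],[-50,-65,80],[-50,65,80],[90,-65,0],[90,65,0],[-90,-65,0],[-69,0,67]],
 c1([[743,228],[550,315],[413,172],[603,90],[548,412],[737,322],[385,222],[485,119]])),
 (D,[[88,-65,80],[88,65,80],[-50,65,80],[-50,-65,80],[-69,0,67],[-90,-65,56],[-90,65,56]],
 c2([[195,240],[68,398],[310,492],[435,325],[415,437],[508,383],[388,556]]))],[.6,0,0])
print("printer",v[:2],np.degrees(v[2]));print(r)
P=v
for nm,w,a,b in (("wide",25,([[-35,-25,0],[35,-25,0],[35,-25,26],[35,25,26]],[[35,455],[155,490],[150,470],[190,402]]),([[-35,25,0],[35,25,0]],[[625,205],[512,213]])),):
  v,r=fit([(S,a[0],c1(a[1])),(D,b[0],c2(b[1]))],[.5,-.25,0])
  print(nm,v[:2],np.degrees(v[2]));print(r)
E
```

```text
printer [ 0.5444 -0.0133] -14.836285344689717
[[ 1.6635 -2.1596]
 [-0.0225 -0.5421]
 [-0.2262 -2.2253]
 [ 0.1772 -2.0395]
 [ 0.3955  1.1382]
 [ 0.9956  0.0484]
 [-0.595   0.222 ]
 [ 1.448  -0.1041]
 [ 0.8924 -2.0236]
 [-1.8125 -1.615 ]
 [ 0.1636 -0.2051]
 [ 1.2688 -1.252 ]
 [-0.0911 -0.4855]
 [ 1.0632 -0.5124]
 [ 0.0489  0.1823]]
wide [ 0.4571 -0.2687] 21.80107443738567
[[ 0.1304  1.123 ]
 [-0.4064  1.5799]
 [-0.6371 -0.8474]
 [ 0.4189 -1.1458]
 [ 0.4922  0.1558]
 [-1.1934  0.7812]]
```

```bash
cat >> h.py <<'E'
def go(target,rpy,base=None):  # tool-axis shift (m) and rotvec (deg) to reach target pose from base (pos,rpy) or now
    R,p,o=tool()
    if base: p,R=np.array(base[0]),Rot.from_euler("xyz",base[1],degrees=True)
    T=Rot.from_euler("xyz",rpy,degrees=True)
    return R.inv().apply(np.array(target)-p),(R.inv()*T).as_rotvec(degrees=True)
PR=np.array([.5444,-.0133]);PY=np.radians(-14.84)
def pw(P,pr=PR,py=PY): return pose([*pr,py],np.atleast_2d(P))[0]
E
python3 - <<'E'
from h import *
a=([.42,-.31,.33],[180,0,-175]); b=([.47,.004,.30],[180,0,165.2])
print(*go(*a)); print(*go(*b,base=a))
E
```

```text
[-0.2576  0.2208 -0.1374] [ 0.0695 -0.0194 18.9876]
[-0.0772  0.3084  0.03  ] [ 0.  -0.  19.8]
```

```bash
python3 -m pendant '[[1,[-0.258,0.221,-0.137],[0,0,19]],[1,[-0.258,0.221,-0.137],[0,0,19]],[1,[-0.258,0.221,-0.137],[0,0,19]],[1,[-0.258,0.221,-0.137],[0,0,19]],[1,[-0.258,0.221,-0.137],[0,0,19]],[1,[-0.258,0.221,-0.137],[0,0,19]],[1,[-0.258,0.221,-0.137],[0,0,19]],[1,[-0.258,0.221,-0.137],[0,0,19]],[1,[-0.258,0.221,-0.137],[0,0,19]],[1,[-0.258,0.221,-0.137],[0,0,19]]]'
python3 -m pendant '[[1,[0,0,0],[0,0,0]],[1,[0,0,0],[0,0,0]]]'
python3 - <<'E'
from h import *
p=viewer.camera_params("wrist");im=viewer.snapshot("wrist");cv2.imwrite("pics/w1.png",im[:,:,::-1]);np.save("w1.npy",p)
o=sensors.get_obs();print(o["tool_pos"],o["orientation"],o["joint_pos"])
v=[.4571,-.2687,np.radians(21.8)]
print(proj(p,pose(v,[[x,y,26] for x in(-35,35) for y in (-25,25)])))
b=([.47,.004,.30],[180,0,165.2]);print(*go(*b))
E
```

```text
clock: 0.98
tool_pos: [0.4229, -0.3066, 0.3331]
orientation: [-179.9, 0.3, -174.8]
force: [0.5, -1.1, 0.4]
opening: 0.0876
gripper_force: 0.0
clock: 1.15
tool_pos: [0.4202, -0.3096, 0.3297]
orientation: [180.0, -0.0, -175.0]
force: [0.9, 0.4, -0.5]
opening: 0.0877
gripper_force: 0.0
[ 0.4198 -0.31    0.3294] [ 179.9683   -0.0624 -175.0167] [-14.8926   2.4814  -4.817   -0.0086 -82.771  -70.123 ]
[[278.2473 162.7685]
 [309.1722 153.5921]
 [290.5676 203.5388]
 [320.3986 195.0554]]
[-0.0773  0.3085  0.0295] [ 0.0206 -0.0672 19.7833]
```

View pics/w1.png

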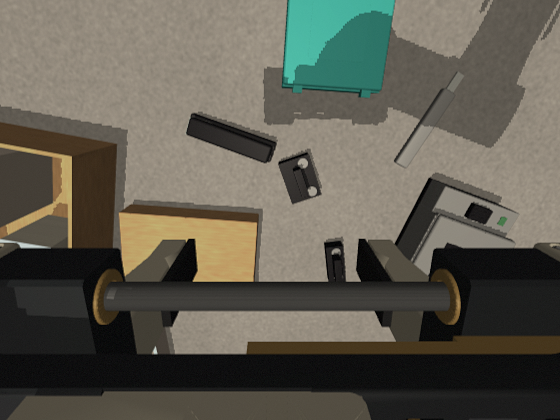

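The wrist view shows the wide cartridge at (300,177), with corners near (279,163), (309,152), (322,193) and (292,203). That agrees with the fit to about a pixel. Next I'll look at the printer from above.

```bash
python3 -m pendant '[[-1,[-0.117,0.308,0.03],[0,0,19.8]],[-1,[-0.117,0.308,0.03],[0,0,19.8]],[-1,[-0.117,0.308,0.03],[0,0,19.8]],[-1,[-0.117,0.308,0.03],[0,0,19.8]],[-1,[-0.117,0.308,0.03],[0,0,19.8]],[-1,[-0.117,0.308,0.03],[0,0,19.8]],[-1,[-0.117,0.308,0.03],[0,0,19.8]],[-1,[-0.117,0.308,0.03],[0,0,19.8]],[-1,[-0.117,0.308,0.03],[0,0,19.8]],[-1,[-0.117,0.308,0.03],[0,0,19.8]]]'
python3 -m pendant '[[-1,[0,0,0],[0,0,0]],[-1,[0,0,0],[0,0,0]]]'
python3 - <<'E'
from h import *
p=viewer.camera_params("wrist");im=viewer.snapshot("wrist")[:,:,::-1].copy();np.save("w2.npy",p)
o=sensors.get_obs();print(o["tool_pos"],o["orientation"],o["joint_pos"])
L=[[-50,65,80],[-50,-65,80],[88,-65,80],[88,65,80],[-90,65,56],[-90,-65,56],[-81,-16,67],[-81,16,67],[-57,-16,67],[-57,16,67]]
u=proj(p,pose([*PR,PY],L));print(u)
im2=im.copy()
for q in u: cv2.circle(im2,tuple(int(round(t)) for t in q),2,(0,0,255),-1)
cv2.imwrite("pics/w2.png",im);cv2.imwrite("pics/w2b.png",cv2.resize(im2[:300,100:500],None,fx=2,fy=2,interpolation=cv2.INTER_CUBIC))
E
```

```text
clock: 2.03
tool_pos: [0.5104, 0.0089, 0.2982]
orientation: [-179.9, -0.2, 165.3]
force: [0.2, -0.8, -0.2]
opening: 0.0269
gripper_force: 0.0
clock: 2.2
tool_pos: [0.5098, 0.006, 0.2996]
orientation: [-180.0, -0.1, 165.1]
force: [1.2, -0.6, 0.6]
opening: 0.0133
gripper_force: 0.0
[0.5099 0.0058 0.2999] [-179.9715   -0.024   165.0937] [  22.7503    1.6822   -9.3571    0.008   -78.9971 -127.6581]
[[319.1649 155.5891]
 [218.2899 155.5736]
 [223.5445 252.4687]
 [315.2961 252.5166]
 [318.0757 122.4432]
 [219.8149 122.4406]
 [256.4669 130.1419]
 [281.1082 130.1433]
 [256.8031 148.6488]
 [281.0287 148.6519]]
```

View pics/w2b.png

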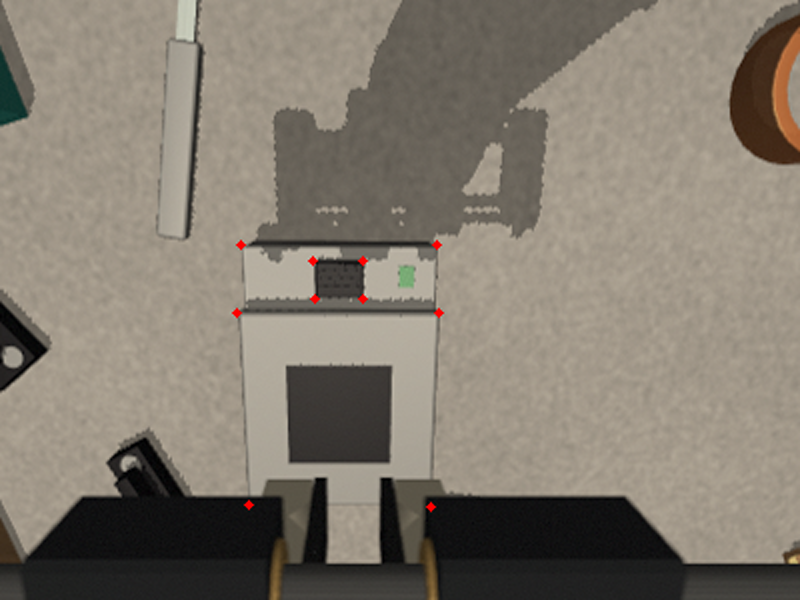

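The overlay dots land on the lid and button corners to about a pixel: the button spans (316–363, 261–297) in the crop, and the lid's front edge runs (241,313)–(437,313). I'll refine with these pixels and plan a tilted press, so the gripper body stays clear of the lid as it swings up.

```bash
python3 - <<'E'
from h import *
p=np.load("w2.npy",allow_pickle=True).item()
L=[[-50,65,80],[-50,-65,80],[-90,65,56],[-90,-65,56],[-81,-16,67],[-81,16,67],[-57,-16,67],[-57,16,67]]
c=lambda L:(np.array(L)+.5)/2-.5+[100,0]
v,r=fit([(p,L,c([[438,313],[240,313],[435,243],[243,243],[315.5,261],[363,261],[316,297],[363,297]]))],[*PR,PY])
print(v[:2],np.degrees(v[2]));print(r.ravel())
# tilted pose: tool pointing along (sin a,0,-cos a) in printer frame
a=25; Rp=Rot.from_euler("z",v[2])
T=Rp*Rot.from_euler("y",-a,degrees=True)*Rot.from_euler("xyz",[180,0,180],degrees=True)
print("approach",Rp.inv().apply(T.apply([0,0,1])),"toolx",Rp.inv().apply(T.apply([1,0,0])))
e=T.as_euler("xyz",degrees=True);print(e)
tgt=pw([-66,0,67+4+15],v[:2],v[2]); print(tgt)
print(*go(tgt,e)); print("per mm down:",T.inv().apply([0,0,-.001]))
E
```

```text
[ 0.5444 -0.0125] -14.804071069373405
[ 0.9784 -0.8433 -0.9108 -0.7958  1.3555  1.01   -0.9187  1.0706 -0.499
 -0.2536  0.3958 -0.2679 -0.4103  0.2582  0.3186  0.2461]
approach [ 0.4226  0.     -0.9063] toolx [-0.9063  0.     -0.4226]
[180.      25.     165.1959]
[0.4806 0.0043 0.086 ]
[ 0.0278 -0.0088  0.2139] [ -0.0503 -25.024   -0.0944]
per mm down: [ 0.0004 -0.      0.0009]
```

```bash
sed -i 's/^PR=.*/PR=np.array([.5444,-.0125]);PY=np.radians(-14.80)/' h.py
python3 -m pendant '[[-1,[0.028,-0.009,0.1],[0,-25,0]],[-1,[0.028,-0.009,0.1],[0,-25,0]],[-1,[0.028,-0.009,0.15],[0,-25,0]],[-1,[0.028,-0.009,0.15],[0,-25,0]],[-1,[0.028,-0.009,0.19],[0,-25,0]],[-1,[0.028,-0.009,0.214],[0,-25,0]],[-1,[0.028,-0.009,0.214],[0,-25,0]],[-1,[0.028,-0.009,0.214],[0,-25,0]],[-1,[0.028,-0.009,0.214],[0,-25,0]]]'
python3 - <<'E'
from h import *
o=sensors.get_obs();print(o["tool_pos"],o["orientation"],o["force"],go(pw([-66,0,71]),[180,25,165.2]))
E
```

```text
clock: 3.0
tool_pos: [0.501, 0.0136, 0.1157]
orientation: [-179.3, 22.2, 164.6]
force: [-0.2, 0.5, -0.2]
opening: 0.0002
gripper_force: 0.0
[0.501  0.0136 0.1157] [-179.3003   22.1724  164.6073] [-0.1574  0.5276 -0.1673] (array([ 0.0328, -0.0139,  0.0351]), array([-0.9367, -2.8309, -0.526 ]))
```

```bash
python3 -m pendant '[[-1,[0,0,0],[0,0,0]],[-1,[0,0,0],[0,0,0]]]'
python3 - <<'E'
from h import *
o=sensors.get_obs();print(o["tool_pos"],o["orientation"],o["force"],go(pw([-66,0,86]),[180,25,165.2]))
E
```

```text
clock: 3.17
tool_pos: [0.5014, 0.0146, 0.1171]
orientation: [-179.4, 22.3, 164.7]
force: [0.3, 0.8, -0.8]
opening: 0.0004
gripper_force: 0.0
[0.5014 0.0146 0.1171] [-179.431    22.2982  164.651 ] [ 0.2932  0.8071 -0.8378] (array([ 0.0279, -0.0152,  0.0224]), array([-0.7891, -2.7042, -0.4895]))
```

```bash

python3 -m pendant '[[-1,[0.028,-0.015,0.022],[-0.8,-2.7,-0.5]],[-1,[0.028,-0.015,0.022],[-0.8,-2.7,-0.5]],[-1,[0.028,-0.015,0.022],[-0.8,-2.7,-0.5]],[-1,[0.028,-0.015,0.022],[-0.8,-2.7,-0.5]]]'
python3 -m pendant '[[-1,[0,0,0],[0,0,0]],[-1,[0,0,0],[0,0,0]]]'
python3 - <<'E'
from h import *
o=sensors.get_obs();print(o["tool_pos"],o["orientation"],o["joint_pos"],o["force"],go(pw([-66,0,71]),[180,25,165.2]))
E
```

```text
clock: 3.5
tool_pos: [0.5016, 0.0158, 0.1167]
orientation: [-179.4, 22.3, 164.8]
force: [0.2, 0.1, -0.1]
opening: 0.0005
gripper_force: 0.0
clock: 3.67
tool_pos: [0.5016, 0.0158, 0.1164]
orientation: [-179.4, 22.3, 164.8]
force: [-0.5, -0.1, -0.3]
opening: 0.0004
gripper_force: 0.0
[0.5016 0.0158 0.1164] [-179.3741   22.2551  164.8358] [  34.2113   -4.5166  -58.2192   39.6198  -27.5098 -173.6006] [-0.537  -0.0873 -0.2741] (array([ 0.0332, -0.0162,  0.0357]), array([-0.7717, -2.7467, -0.3187]))
```

Joints 3 and 6 are at their limits, so 25° of tilt doesn't fit this close in. A 10° tilt still leaves the body about 8 mm clear of the lid's arc, so I'll use that.

```bash
python3 - <<'E'
from h import *
b=(pw([-72,0,140]),[180,10,165.2]);print(*go(*b)); print(go(pw([-72,0,84]),b[1],base=b))
E
```

```text
[ 0.0126 -0.0169 -0.0305] [-0.7249 12.2531 -0.4175]
(array([ 0.0097, -0.    ,  0.0551]), array([0., 0., 0.]))
```

```bash

python3 -m pendant '[[-1,[0.013,-0.017,-0.03],[-0.7,12.2,-0.4]],[-1,[0.013,-0.017,-0.03],[-0.7,12.2,-0.4]],[-1,[0.013,-0.017,-0.03],[-0.7,12.2,-0.4]],[-1,[0.013,-0.017,-0.03],[-0.7,12.2,-0.4]],[-1,[0.013,-0.017,-0.03],[-0.7,12.2,-0.4]],[-1,[0.013,-0.017,-0.03],[-0.7,12.2,-0.4]]]'
python3 - <<'E'
from h import *
o=sensors.get_obs();print(o["tool_pos"],o["orientation"],o["joint_pos"],o["force"],go(pw([-72,0,80]),[180,10,165.2]))
E
```

```text
clock: 4.17
tool_pos: [0.4745, 0.0046, 0.1388]
orientation: [-179.8, 10.1, 165.1]
force: [-0.9, -0.3, -0.2]
opening: 0.0005
gripper_force: 0.0
[0.4745 0.0046 0.1388] [-179.8392   10.1336  165.079 ] [  31.172    -2.7788  -40.4037   10.326   -45.893  -142.8848] [-0.8604 -0.3241 -0.1621] (array([0.0104, 0.0015, 0.0578]), array([-0.1819,  0.1334, -0.1194]))
```

```bash

python3 -m pendant '[[-1,[0.01,0.001,0.03],[0,0,0]],[-1,[0.01,0.001,0.058],[0,0,0]],[-1,[0.01,0.001,0.058],[0,0,0]],[-1,[0.01,0.001,0.058],[0,0,0]],[-1,[0.01,0.001,0.058],[0,0,0]]]'
python3 - <<'E'
from h import *
o=sensors.get_obs();print(o["tool_pos"],o["orientation"],o["joint_pos"],go(pw([-72,0,70]),[180,10,165.2]))
E
```

```text
clock: 4.58
tool_pos: [0.4751, 0.0064, 0.0812]
orientation: [-179.9, 10.1, 165.2]
force: [0.5, -0.3, 0.6]
opening: 0.0007
gripper_force: 0.0
[0.4751 0.0064 0.0812] [-179.9053   10.0865  165.2161] [  31.0391    1.6066  -45.8554   12.3989  -36.1813 -145.4478] (array([ 0.0021, -0.0006,  0.011 ]), array([-0.0918,  0.0866,  0.0158]))
```

Now down in 1.5 mm steps, watching the force. World-down is about [0.17, 0, 0.98] along the tool axes.

```bash

python3 -m pendant '[[-1,[0.002,0,0.006],[0,0,0]],[-1,[0.002,0,0.011],[0,0,0]],[-1,[0.002,0,0.011],[0,0,0]]]'
python3 -m pendant '[[-1,[0.0003,0,0.0015],[0,0,0]],[-1,[0.0003,0,0.0015],[0,0,0]]]'
python3 -m pendant '[[-1,[0.0003,0,0.0015],[0,0,0]],[-1,[0.0003,0,0.0015],[0,0,0]]]'
```

```text
clock: 4.83
tool_pos: [0.475, 0.0067, 0.0692]
orientation: [-180.0, 10.1, 165.2]
force: [-0.5, 0.2, -0.1]
opening: 0.0002
gripper_force: 0.0
clock: 5.0
tool_pos: [0.4751, 0.0067, 0.0678]
orientation: [-180.0, 10.1, 165.2]
force: [-0.1, 0.6, 0.7]
opening: 0.0006
gripper_force: 0.0
clock: 5.17
tool_pos: [0.475, 0.0067, 0.0662]
orientation: [-180.0, 10.0, 165.2]
force: [0.9, -0.5, 0.3]
opening: 0.0004
gripper_force: 0.0
```

```bash

python3 -m pendant '[[-1,[0.0003,0,0.0015],[0,0,0]],[-1,[0.0003,0,0.0015],[0,0,0]]]'
python3 -m pendant '[[-1,[0.0002,0,0.001],[0,0,0]],[-1,[0.0002,0,0.001],[0,0,0]]]'
python3 -m pendant '[[-1,[0.0002,0,0.001],[0,0,0]],[-1,[0.0002,0,0.001],[0,0,0]]]'
```

```text
clock: 5.33
tool_pos: [0.4749, 0.0066, 0.0645]
orientation: [-180.0, 10.0, 165.2]
force: [-0.2, -0.1, -1.1]
opening: 0.0005
gripper_force: 0.0
clock: 5.5
tool_pos: [0.4749, 0.0067, 0.0636]
orientation: [-180.0, 10.0, 165.2]
force: [-0.3, 0.2, -0.3]
opening: 0.0006
gripper_force: 0.0
clock: 5.67
tool_pos: [0.4749, 0.0067, 0.0625]
orientation: [-180.0, 10.0, 165.2]
force: [0.4, -0.1, 0.1]
opening: 0.0003
gripper_force: 0.0
```

No contact force yet, though the button should have been touched by now. I'll look.

```bash
python3 - <<'E'
from h import *
w=viewer.snapshot("wrist")[:,:,::-1];s=viewer.snapshot("side")[:,:,::-1];c=viewer.snapshot("scene")[:,:,::-1]
r=lambda im,x,y,ww,h,k:cv2.resize(im[y:y+h,x:x+ww],None,fx=k,fy=k,interpolation=cv2.INTER_CUBIC)
a=np.hstack([r(s,200,160,130,100,3),r(c,240,160,130,100,3)])
b=r(w,140,100,260,100,3)
cv2.imwrite("pics/m3.png",np.vstack([a,b]))
print(sensors.get_obs()["force"], proj(viewer.camera_params("wrist"),pw([-69,0,67])),proj(viewer.camera_params("side"),pw([-69,0,67])),proj(viewer.camera_params("side"),sensors.get_obs()["tool_pos"]))
E
```

```text
[ 0.2909 -0.6888 -0.0316] [[274.4435 238.5385]] [[278.6062 217.1176]] [[279.4086 218.7249]]
```

View pics/m3.png

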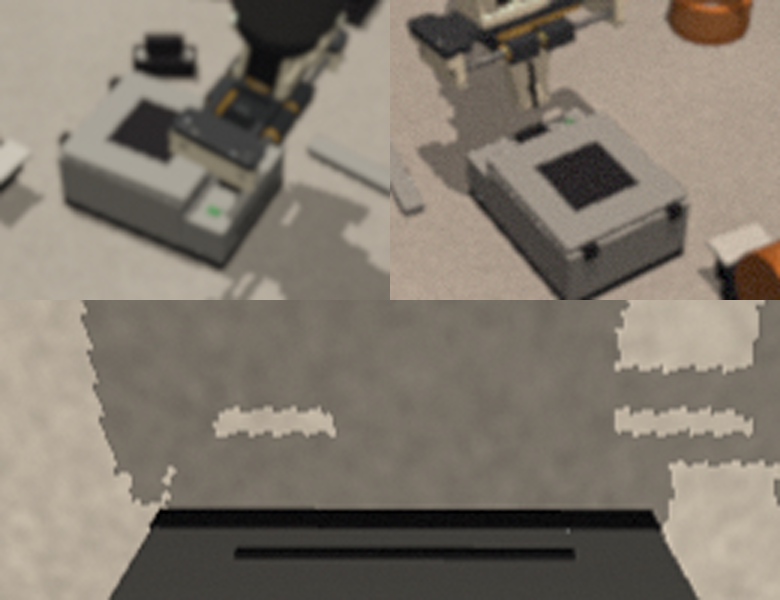

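```bash
python3 - <<'E'
from h import *
o=sensors.get_obs();S=viewer.camera_params("scene");t=o["tool_pos"]
print(t,proj(S,t),proj(S,pw([-69,0,67])),proj(S,pw([-50,0,80])),"printer-frame tcp",Rot.from_euler("z",-PY).apply(t-[*PR,0])*1000)
im=viewer.snapshot("scene")[:,:,::-1].copy()
cr=cv2.resize(im[165:245,250:350],None,fx=6,fy=6,interpolation=cv2.INTER_CUBIC)
for q,c in ((t,(0,0,255)),(pw([-69,0,67]),(0,255,0)),(pw([-72,0,56]),(255,0,0))):
  u=(proj(S,q)[0]-[250,165]+.5)*6-.5; cv2.circle(cr,tuple(u.round().astype(int).tolist()),3,c,-1)
cv2.imwrite("pics/m4.png",cr)
E
```

```text
[0.4749 0.0067 0.0627] [[287.9019 203.6146]] [[288.2177 203.1684]] [[291.7845 203.353 ]] printer-frame tcp [-72.0598   0.8329  62.6936]
```

View pics/m4.png

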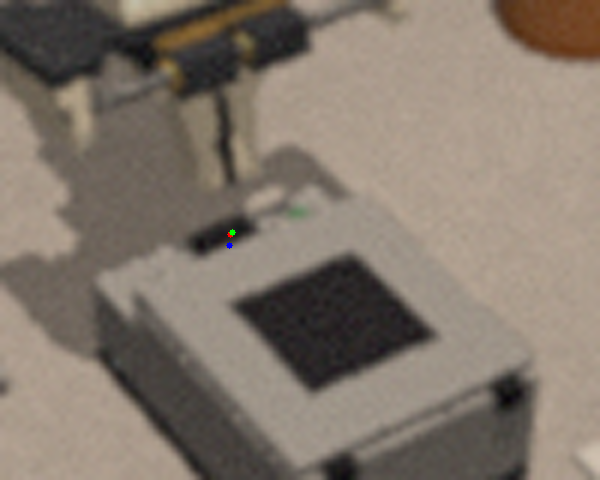

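```bash
python3 - <<'E'
from h import *
S,D=viewer.camera_params("scene"),viewer.camera_params("side")
r=least_squares(lambda X:np.r_[(proj(S,X)[0]-[287.5,196.0]),(proj(D,X)[0]-[280,222])],[.47,0,.06])
print(r.x,r.fun)
# printer features triangulated: button centre scene / side
c1=(np.array([485,119])+.5)/5-.5+[190,180];c2=(np.array([415,437])+.5)/6-.5+[210,145]
r=least_squares(lambda X:np.r_[(proj(S,X)[0]-c1),(proj(D,X)[0]-c2)],[.47,0,.06]);print(r.x,r.fun)
# lid front corners
for a,b in (([413,172],[435,325]),([603,90],[310,492]),([743,228],[68,398]),([550,315],[195,240])):
  c1=(np.array(a)+.5)/5-.5+[190,180];c2=(np.array(b)+.5)/6-.5+[210,145]
  r=least_squares(lambda X:np.r_[(proj(S,X)[0]-c1),(proj(D,X)[0]-c2)],[.5,0,.06]);print(r.x,r.fun)
E
```

```text
[0.4646 0.0241 0.0725] [ 1.7886  0.659   1.6797 -0.6789]
[0.4758 0.0032 0.0653] [ 0.6803  0.2497  0.6577 -0.2648]
[ 0.4824 -0.0645  0.0738] [ 0.3185  0.1254  0.3314 -0.1432]
[0.5144 0.0592 0.0753] [-0.1192 -0.0375 -0.1114  0.0384]
[0.6428 0.0245 0.0717] [-0.141  -0.0321 -0.1487  0.037 ]
[ 0.6128 -0.096   0.0751] [ 0.6308  0.1923  0.7401 -0.2469]
```

```bash
python3 - <<'E'
from h import *
p=np.load("w1.npy",allow_pickle=True).item();R=Rot.from_euler("xyz",[179.97,-.06,-175.02],degrees=True);t=np.array([.4198,-.31,.3294])
for dz in (0,-.01,-.02,-.03,-.04,-.05):
  print(dz,proj(p,t+R.apply([[.0095,.044,dz],[.0095,-.044,dz],[-.0095,.044,dz]])).round(0).tolist())
S=viewer.camera_params("scene");Q,q,o=tool()
for dz in (0,-.02,-.03,-.04): print(dz,((proj(S,q+Q.apply([0,0,dz]))-[250,165]+.5)*6).round(0).tolist())
w=cv2.imread("pics/w1.png");cv2.imwrite("pics/w1c.png",cv2.resize(w[220:330,80:480],None,fx=2,fy=2))
E
```

```text
0 [[344.0, 216.0], [206.0, 216.0], [342.0, 243.0]]
-0.01 [[347.0, 222.0], [203.0, 222.0], [345.0, 250.0]]
-0.02 [[351.0, 228.0], [199.0, 228.0], [349.0, 258.0]]
-0.03 [[355.0, 235.0], [195.0, 235.0], [353.0, 266.0]]
-0.04 [[360.0, 243.0], [190.0, 243.0], [357.0, 276.0]]
-0.05 [[365.0, 252.0], [185.0, 252.0], [362.0, 286.0]]
0 [[230.0, 235.0]]
-0.02 [[226.0, 200.0]]
-0.03 [[224.0, 182.0]]
-0.04 [[222.0, 164.0]]
```

View pics/w1c.png

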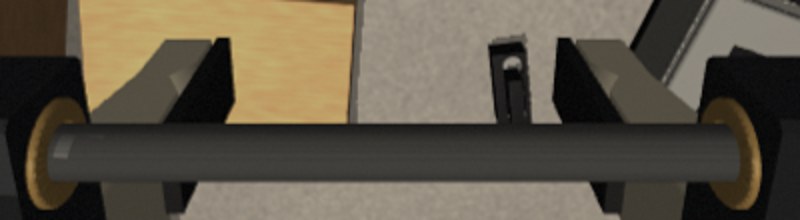

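The crop shows the fingertip corners at wrist pixels (195,239) and (358,239). That is only consistent with real fingertips about 31 mm short of the reported TCP, and the scene view agrees (8 px above the projected TCP). I'll work with a physical tip = TCP − 31 mm along the tool z axis and calibrate it on contact.

```bash
cat >> h.py <<'E'
K=.031  # physical tip lies K behind reported TCP
def goT(tip,rpy,base=None):
    f=lambda t,e:np.array(t)+Rot.from_euler("xyz",e,degrees=True).apply([0,0,K])
    return go(f(tip,rpy),rpy,base=None if base is None else (f(*base),base[1]))
def tip():
    R,p,o=tool(); t=p-R.apply([0,0,K]); return Rot.from_euler("z",-PY).apply(t-[*PR,0])*1000,o
E
python3 - <<'E'
from h import *
print(tip()[0],goT(pw([-72,0,74]),[180,10,165.2]))
E
```

```text
[-77.4553   0.8837  93.2413] (array([-0.002 , -0.0009,  0.0199]), array([-0.0292,  0.0469, -0.024 ]))
```

```bash

python3 -m pendant '[[-1,[-0.002,-0.001,0.005],[0,0,0]],[-1,[-0.002,-0.001,0.01],[0,0,0]],[-1,[-0.002,-0.001,0.013],[0,0,0]],[-1,[-0.002,-0.001,0.016],[0,0,0]],[-1,[-0.002,-0.001,0.016],[0,0,0]]]'
python3 -m pendant '[[-1,[0.0003,0,0.0015],[0,0,0]],[-1,[0.0003,0,0.0015],[0,0,0]]]'
python3 -m pendant '[[-1,[0.0003,0,0.0015],[0,0,0]],[-1,[0.0003,0,0.0015],[0,0,0]]]'
python3 -m pendant '[[-1,[0.0003,0,0.0015],[0,0,0]],[-1,[0.0003,0,0.0015],[0,0,0]]]'
```

```text
clock: 6.28
tool_pos: [0.4788, 0.0041, 0.0464]
orientation: [-179.9, 10.0, 165.2]
force: [-0.1, 0.0, 0.0]
opening: 0.0003
gripper_force: 0.0
clock: 6.45
tool_pos: [0.4791, 0.0044, 0.0455]
orientation: [-180.0, 10.0, 165.2]
force: [-0.5, -0.7, -0.2]
opening: 0.0007
gripper_force: 0.0
clock: 6.62
tool_pos: [0.4792, 0.0046, 0.0441]
orientation: [-180.0, 10.0, 165.2]
force: [0.5, -0.6, -0.2]
opening: 0.0006
gripper_force: 0.0
clock: 6.78
tool_pos: [0.4791, 0.0046, 0.0426]
orientation: [-180.0, 10.0, 165.2]
force: [-0.2, 0.8, -0.1]
opening: -0.0
gripper_force: 0.0
```

```bash

python3 -m pendant '[[-1,[0.0003,0,0.0015],[0,0,0]],[-1,[0.0003,0,0.0015],[0,0,0]]]' | grep -E "tool|force: \["
python3 -m pendant '[[-1,[0.0003,0,0.0015],[0,0,0]],[-1,[0.0003,0,0.0015],[0,0,0]]]'| grep -E "tool|force: \["
python3 -m pendant '[[-1,[0.0003,0,0.0015],[0,0,0]],[-1,[0.0003,0,0.0015],[0,0,0]]]'| grep -E "tool|force: \["
```

```text
tool_pos: [0.479, 0.0045, 0.041]
force: [-0.0, -1.2, -0.7]
tool_pos: [0.479, 0.0045, 0.0394]
force: [-0.0, 0.7, 0.0]
tool_pos: [0.479, 0.0045, 0.0379]
force: [1.0, 1.3, -0.9]
```

```bash

python3 -m pendant '[[-1,[0.0002,0,0.001],[0,0,0]],[-1,[0.0002,0,0.001],[0,0,0]]]' | grep -E "tool|force: \["
python3 -m pendant '[[-1,[0.0002,0,0.001],[0,0,0]],[-1,[0.0002,0,0.001],[0,0,0]]]'| grep -E "tool|force: \["
```

```text
tool_pos: [0.479, 0.0045, 0.0369]
force: [-1.1, -0.4, -0.8]
tool_pos: [0.479, 0.0046, 0.0359]
force: [-0.4, -0.7, -0.6]
```

```bash

for i in 1 ; do python3 -m pendant '[[-1,[0.0002,0,0.001],[0,0,0]],[-1,[0.0002,0,0.001],[0,0,0]]]' | grep -E "tool|force: \["
python3 -m pendant '[[-1,[0.0002,0,0.001],[0,0,0]],[-1,[0.0002,0,0.001],[0,0,0]]]'| grep -E "tool|force: \["
python3 -m pendant '[[-1,[0.0002,0,0.001],[0,0,0]],[-1,[0.0002,0,0.001],[0,0,0]]]'| grep -E "tool|force: \["; done
```

```text
tool_pos: [0.4791, 0.0046, 0.035]
force: [0.3, -0.5, -0.0]
tool_pos: [0.4791, 0.0046, 0.034]
force: [-0.5, 0.2, 2.5]
tool_pos: [0.4792, 0.0047, 0.0331]
force: [-0.6, -1.2, 2.7]
```

Contact at a reported z of about 34.5 mm, so K ≈ 34 mm. I'll continue to the release point.

```bash

python3 -m pendant '[[-1,[0.0002,0,0.001],[0,0,0]],[-1,[0.0002,0,0.001],[0,0,0]]]' | grep -E "tool|force: \["
python3 -m pendant '[[-1,[0.0002,0,0.001],[0,0,0]],[-1,[0.0002,0,0.001],[0,0,0]]]'| grep -E "tool|force: \["
python3 -m pendant '[[-1,[0.0002,0,0.001],[0,0,0]],[-1,[0.0002,0,0.001],[0,0,0]]]'| grep -E "tool|force: \["
cat > lid.py <<'E'
from h import *
S=viewer.camera_params("scene");im=viewer.snapshot("scene").astype(int)
def val(P):
    u=proj(S,pw(P))[0].round().astype(int);return im[u[1]-1:u[1]+2,u[0]-1:u[0]+2].mean((0,1)).round()
print("lid pts",[val(P).tolist() for P in ([20,0,80],[70,-40,80],[20,-50,80],[92,40,150],[92,-40,150],[92,0,150],[92,0,200])])
E
python3 lid.py
```

```text
tool_pos: [0.4791, 0.0047, 0.032]
force: [-0.4, -0.2, 2.8]
tool_pos: [0.4791, 0.0047, 0.031]
force: [-0.8, -0.2, 4.6]
tool_pos: [0.4792, 0.0048, 0.0301]
force: [-0.6, 0.1, 5.3]
lid pts [[36.0, 33.0, 33.0], [130.0, 121.0, 113.0], [33.0, 30.0, 32.0], [143.0, 132.0, 120.0], [36.0, 33.0, 32.0], [35.0, 34.0, 32.0], [103.0, 96.0, 90.0]]
```

```bash
cat > diff.py <<'E'
from h import *
b=cv2.imread("pics/m4.png") # unused
a=cv2.imread("pics/scene0.png").astype(int)[:,:,::-1];im=viewer.snapshot("scene").astype(int)
S=viewer.camera_params("scene")
L=pose([*PR,PY],[[x,y,80] for x in (0,20,40,60,80) for y in (-50,-25,0,25,50)])
u=proj(S,L).round().astype(int)
print("shut-lid change",[int(abs(im[v-1:v+2,c-1:c+2].mean((0,1))-a[v-1:v+2,c-1:c+2].mean((0,1))).max()) for c,v in u])
E
python3 diff.py
python3 -m pendant '[[-1,[0.0002,0,0.001],[0,0,0]],[-1,[0.0002,0,0.001],[0,0,0]]]'| grep -E "tool|force: \["
python3 diff.py
```

```text
shut-lid change [135, 45, 76, 8, 125, 119, 82, 22, 11, 122, 124, 79, 9, 6, 122, 40, 17, 71, 75, 76, 37, 38, 37, 37, 37]
tool_pos: [0.4792, 0.0047, 0.0292]
force: [-0.3, -0.4, 7.4]
shut-lid change [130, 16, 19, 39, 74, 121, 2, 37, 21, 111, 124, 37, 39, 17, 131, 106, 54, 119, 110, 132, 75, 80, 88, 82, 82]
```

The lid has popped open at 7.4 N: the scene image over its shut position has changed everywhere. Next I'll retreat and go above the wide cartridge.

```bash
sed -i 's/^K=.031/K=.034/' h.py
python3 -m pendant '[[-1,[-0.006,0,-0.03],[0,0,0]],[-1,[-0.012,0,-0.07],[0,0,0]],[-1,[-0.018,0,-0.1],[0,0,0]],[-1,[-0.022,0,-0.13],[0,0,0]],[-1,[-0.022,0,-0.13],[0,0,0]]]'
python3 - <<'E'
from h import *
b=([.457,-.269,.22],[180,0,-158.2]);print(*go(*b))
E
```

```text
clock: 9.35
tool_pos: [0.481, 0.0064, 0.1667]
orientation: [179.7, 10.5, 165.2]
force: [0.3, 0.5, -0.8]
opening: 0.0008
gripper_force: 0.0
[-0.0561 -0.2722 -0.0452] [ -3.0571  10.1913 -36.4868]
```

```bash

python3 -m pendant '[[0,[-0.056,-0.272,-0.045],[-3,10,-36.5]],[0,[-0.056,-0.272,-0.045],[-3,10,-36.5]],[0,[-0.056,-0.272,-0.045],[-3,10,-36.5]],[0,[-0.056,-0.272,-0.045],[-3,10,-36.5]],[0,[-0.056,-0.272,-0.045],[-3,10,-36.5]],[0,[-0.056,-0.272,-0.045],[-3,10,-36.5]],[0,[-0.056,-0.272,-0.045],[-3,10,-36.5]],[0,[-0.056,-0.272,-0.045],[-3,10,-36.5]],[0,[-0.056,-0.272,-0.045],[-3,10,-36.5]],[0,[-0.056,-0.272,-0.045],[-3,10,-36.5]]]'
python3 -m pendant '[[0,[0,0,0],[0,0,0]],[0,[0,0,0],[0,0,0]]]' >/dev/null
cat > cart.py <<'E'
from h import *
import sys
p=viewer.camera_params("wrist");im=viewer.snapshot("wrist");cv2.imwrite("pics/%s.png"%sys.argv[1],im[:,:,::-1])
o=sensors.get_obs();print(o["tool_pos"],o["orientation"],o["joint_pos"],o["opening"])
B=lambda a,b,z0,z1:[[x,y,z] for x in(-a,a) for y in(-b,b) for z in (z0,z1)]
case,fin=B(35,25,0,26),B(22,6,26,50)
def mask(v):
    m=np.zeros((420*2,560*2),np.uint8)
    for P in(case,fin): cv2.fillConvexPoly(m,cv2.convexHull((proj(p,pose(v,P))*2).round().astype(np.int32)),1)
    return m
v0=np.array([.4571,-.2687,np.radians(21.8)])
roi=cv2.dilate(mask(v0),np.ones((41,41)))
d=(cv2.resize(im,None,fx=2,fy=2).max(2)<70).astype(np.uint8)
d=cv2.morphologyEx(d,cv2.MORPH_CLOSE,cv2.getStructuringElement(2,(29,29)))*roi
from scipy.optimize import minimize
f=lambda w:1-2*(mask(v0+w*[.001,.001,.0175])&d).sum()/(mask(v0+w*[.001,.001,.0175]).sum()+d.sum())
r=minimize(f,[0,0,0],method="Nelder-Mead",options=dict(initial_simplex=[[0,0,0],[4,0,0],[0,4,0],[0,0,5]]))
v=v0+r.x*[.001,.001,.0175];print("dice",1-r.fun,"pose",v[:2],np.degrees(v[2]))
E
python3 cart.py w5
```

```text
clock: 10.18
tool_pos: [0.4537, -0.2737, 0.2146]
orientation: [-179.9, -0.4, -158.5]
force: [-0.1, 1.1, -0.2]
opening: 0.0435
gripper_force: 0.0
[ 0.4537 -0.2694  0.2143] [-179.9254   -0.3919 -158.2496] [ -9.1625   5.9318 -15.8784   0.2851 -68.488  -59.1921] 0.04431163083611058
dice 0.9622233659289758 pose [ 0.4581 -0.2674] 24.812128394369033
```

```bash
python3 - <<'E'
from h import *
b=([.458,-.2678,.08],[180,0,-155.5]);print(*goT(*b)); print(goT([.458,-.2678,.031],b[1],base=b))
E
```

```text
[-0.0057  0.0001  0.1683] [-0.0651 -0.3936 -2.7493]
(array([ 0.   , -0.   ,  0.049]), array([0., 0., 0.]))
```

```bash

python3 -m pendant '[[0,[-0.006,0,0.04],[0,-0.4,-2.8]],[0,[-0.006,0,0.08],[0,-0.4,-2.8]],[0,[-0.006,0,0.12],[0,-0.4,-2.8]],[0,[-0.006,0,0.15],[0,-0.4,-2.8]],[0,[-0.006,0,0.168],[0,-0.4,-2.8]],[0,[-0.006,0,0.168],[0,-0.4,-2.8]],[0,[-0.006,0,0.168],[0,-0.4,-2.8]]]'
python3 - <<'E'
from h import *
print(goT([.458,-.2678,.031],[180,0,-155.5]),tool()[2]["joint_pos"])
E
```

```text
clock: 10.98
tool_pos: [0.4585, -0.2676, 0.0466]
orientation: [-179.9, -0.1, -155.4]
force: [0.4, -0.5, -0.3]
opening: 0.0438
gripper_force: 0.0
(array([0.0005, 0.0001, 0.0496]), array([-0.0545, -0.0672,  0.1483])) [ -9.0217  15.4298 -28.3659   0.1143 -46.2302 -56.4091]
```

```bash

python3 -m pendant '[[0,[0,0,0.02],[0,0,0]],[0,[0,0,0.035],[0,0,0]],[0,[0,0,0.042],[0,0,0]],[0,[0,0,0.045],[0,0,0]],[0,[0,0,0.047],[0,0,0]],[0,[0,0,0.047],[0,0,0]]]'
```

```text
clock: 11.48
tool_pos: [0.4596, -0.2687, 0.0008]
orientation: [-179.8, 0.1, -155.4]
force: [0.5, -1.1, -0.7]
opening: 0.0438
gripper_force: 0.0
```

```bash

python3 -m pendant '[[-0.5,[0,0,0],[0,0,0]],[-0.7,[0,0,0],[0,0,0]],[-1,[0,0,0],[0,0,0]],[-1,[0,0,0],[0,0,0]],[-1,[0,0,0],[0,0,0]],[-1,[0,0,0],[0,0,0]]]'
```

```text
clock: 11.98
tool_pos: [0.4589, -0.2687, 0.0]
orientation: [-179.9, 0.0, -155.5]
force: [-0.6, 1.1, 2.1]
opening: 0.0121
gripper_force: 30.0
```

The fin is held: opening 12.1 mm, 30 N. The cartridge underside sits at the reported TCP z. Now to lift and carry it.

```bash

python3 -m pendant '[[-1,[0,0,-0.02],[0,0,0]],[-1,[0,0,-0.05],[0,0,0]],[-1,[0,0,-0.09],[0,0,0]],[-1,[0,0,-0.13],[0,0,0]],[-1,[0,0,-0.13],[0,0,0]],[-1,[0,0,-0.13],[0,0,0]]]'
python3 - <<'E'
from h import *
t=pw([20,0,0]);t[2]=.135;print(t,*go(t,[180,0,165.2]))
E
```

```text
clock: 12.48
tool_pos: [0.4603, -0.2688, 0.1326]
orientation: [-179.7, 0.3, -155.5]
force: [-0.6, 0.9, -2.5]
opening: 0.0116
gripper_force: 30.0
[ 0.5637 -0.0176  0.135 ] [-0.1985  0.1855 -0.0023] [-0.1808  0.3814 39.347 ]
```

```bash

python3 -m pendant '[[-1,[-0.02,0.018,-0.002],[0,0.4,4]],[-1,[-0.045,0.042,-0.002],[0,0.4,9]],[-1,[-0.07,0.065,-0.002],[0,0.4,14]],[-1,[-0.095,0.09,-0.002],[0,0.4,20]],[-1,[-0.12,0.112,-0.002],[0,0.4,25]],[-1,[-0.145,0.136,-0.002],[0,0.4,30]],[-1,[-0.17,0.158,-0.002],[0,0.4,35]],[-1,[-0.185,0.173,-0.002],[0,0.4,38]],[-1,[-0.198,0.185,-0.002],[0,0.4,39.4]],[-1,[-0.198,0.185,-0.002],[0,0.4,39.4]]]'
python3 -m pendant '[[-1,[0,0,0],[0,0,0]],[-1,[0,0,0],[0,0,0]],[-1,[0,0,0],[0,0,0]]]' >/dev/null
python3 - <<'E'
from h import *
p=viewer.camera_params("wrist");im=viewer.snapshot("wrist")[:,:,::-1].copy()
R,q,o=tool();print(q,o["orientation"],o["joint_pos"],o["force"],o["opening"])
print("errors",go([*pw([20,0,0])[:2],.135],[180,0,165.2]))
Q=lambda L:proj(p,q+R.apply(np.array(L)/1000.))
# cartridge top (26 above bottom) corners in tool frame: bottom at TCP z
cc=Q([[x,y,-26] for x in(-35,35) for y in(-25,25)]);bb=Q([[35,y,0] for y in(-25,25)])
po=proj(p,pose([*PR,PY],[[x,y,26] for x in(-17,57) for y in(-27,27)]))
wl=proj(p,pose([*PR,PY],[[x,y,69] for x in(-28,84) for y in(-60,60)]))
print(cc,bb,po,wl)
big=cv2.resize(im,None,fx=2,fy=2,interpolation=cv2.INTER_CUBIC)
for L,c in((cc,(0,0,255)),(bb,(255,0,255)),(po,(0,255,0)),(wl,(255,0,0))):
  for u in L: cv2.circle(big,tuple((u*2).round().astype(int).tolist()),2,c,-1)
cv2.imwrite("pics/w6.png",big[100:700,150:950])
E
```

```text
clock: 13.32
tool_pos: [0.5622, -0.0153, 0.13]
orientation: [-179.8, -0.4, 165.2]
force: [0.2, -0.5, -0.9]
opening: 0.0114
gripper_force: 30.0
[ 0.5613 -0.0188  0.1313] [-179.7815   -0.3096  165.1049] [  18.0668   12.9861  -18.5073    0.0174  -58.8853 -122.9703] [ 0.109   0.4274 -1.3503] 0.011798100820207097
errors (array([-0.002 ,  0.0017, -0.0037]), array([-0.2183, -0.3098, -0.0945]))
[[234.0367 302.1913]
 [317.3036 302.2839]
 [229.0068 189.9398]
 [322.3959 190.0323]] [[235.0089 178.4367]
 [316.606  178.5166]] [[249.192  152.1712]
 [307.4216 152.1654]
 [251.0937 226.4358]
 [305.3665 226.4865]] [[202.4343 146.6117]
 [354.4987 146.5845]
 [211.007  272.6298]
 [345.6164 272.8424]]
```

```bash

python3 -m pendant '[[-1,[-0.002,0.0017,0],[-0.2,-0.3,0]],[-1,[-0.002,0.0017,0.02],[-0.2,-0.3,0]],[-1,[-0.002,0.0017,0.04],[-0.2,-0.3,0]],[-1,[-0.002,0.0017,0.055],[-0.2,-0.3,0]],[-1,[-0.002,0.0017,0.07],[-0.2,-0.3,0]],[-1,[-0.002,0.0017,0.08],[-0.2,-0.3,0]],[-1,[-0.002,0.0017,0.08],[-0.2,-0.3,0]]]'
python3 - <<'E'
from h import *
print(go([*pw([20,0,0])[:2],.04],[180,0,165.2]),tip()[0])
E
```

```text
clock: 14.2
tool_pos: [0.5623, -0.0177, 0.0497]
orientation: [-179.9, -0.1, 165.1]
force: [0.0, 0.2, -2.1]
opening: 0.0115
gripper_force: 30.0
(array([-0.0014,  0.0004,  0.0097]), array([-0.0794, -0.1378, -0.1088])) [18.7345 -0.3715 83.6808]
```

```bash

python3 -m pendant '[[-1,[-0.001,0,0.005],[0,0,0]],[-1,[-0.001,0,0.01],[0,0,0]],[-1,[-0.001,0,0.01],[0,0,0]]]' | grep -E "tool|force: \["
python3 -m pendant '[[-1,[0,0,0.003],[0,0,0]],[-1,[0,0,0.005],[0,0,0]],[-1,[0,0,0.005],[0,0,0]]]' | grep -E "tool|force: \["
python3 -m pendant '[[-1,[0,0,0.003],[0,0,0]],[-1,[0,0,0.004],[0,0,0]],[-1,[0,0,0.004],[0,0,0]]]' | grep -E "tool|force: \["
```

```text
tool_pos: [0.5648, -0.0173, 0.0414]
force: [0.0, -0.9, -0.8]
tool_pos: [0.5647, -0.0172, 0.0366]
force: [-0.3, 0.6, -1.4]
tool_pos: [0.5646, -0.0172, 0.0324]
force: [-0.8, 0.3, -1.5]
```

```bash

python3 -m pendant '[[-1,[0,0,0.002],[0,0,0]],[-1,[0,0,0.003],[0,0,0]],[-1,[0,0,0.003],[0,0,0]]]' | grep -E "tool|force: \["
python3 -m pendant '[[-1,[0,0,0.002],[0,0,0]],[-1,[0,0,0.003],[0,0,0]],[-1,[0,0,0.003],[0,0,0]]]' | grep -E "tool|force: \["
```

```text
tool_pos: [0.5647, -0.0173, 0.0294]
force: [-0.4, -0.4, -1.7]
tool_pos: [0.5647, -0.0172, 0.0264]
force: [0.4, -0.1, -1.0]
```

```bash

python3 -m pendant '[[-1,[0,0,0.001],[0,0,0]],[-1,[0,0,0.002],[0,0,0]],[-1,[0,0,0.002],[0,0,0]]]' | grep -E "tool|force: \["
python3 -m pendant '[[-1,[0,0,0.001],[0,0,0]],[-1,[0,0,0.002],[0,0,0]],[-1,[0,0,0.002],[0,0,0]]]' | grep -E "tool|force: \["
```

```text
tool_pos: [0.5647, -0.0172, 0.0245]
force: [0.1, 0.5, -0.3]
tool_pos: [0.5647, -0.0172, 0.0225]
force: [-1.4, -0.0, -0.5]
```

```bash

python3 -m pendant '[[-1,[0,0,0.001],[0,0,0]],[-1,[0,0,0.002],[0,0,0]],[-1,[0,0,0.003],[0,0,0]],[-1,[0,0,0.003],[0,0,0]]]' | grep -E "tool|force: \["
python3 -m pendant '[[-1,[0,0,0.001],[0,0,0]],[-1,[0,0,0.002],[0,0,0]],[-1,[0,0,0.003],[0,0,0]],[-1,[0,0,0.003],[0,0,0]]]' | grep -E "tool|force: \["
python3 -m pendant '[[-1,[0,0,0.001],[0,0,0]],[-1,[0,0,0.002],[0,0,0]],[-1,[0,0,0.002],[0,0,0]]]' | grep -E "tool|force: \["
```

```text
tool_pos: [0.5647, -0.0172, 0.0195]
force: [-0.6, -0.0, -1.7]
tool_pos: [0.5647, -0.0172, 0.0165]
force: [-0.1, 0.0, -0.5]
tool_pos: [0.5647, -0.0172, 0.0145]
force: [0.0, 0.2, -1.6]
```

```bash

python3 -m pendant '[[-1,[0,0,0.001],[0,0,0]],[-1,[0,0,0.001],[0,0,0]]]' | grep -E "tool|force: \["
python3 -m pendant '[[-1,[0,0,0.001],[0,0,0]],[-1,[0,0,0.001],[0,0,0]]]' | grep -E "tool|force: \["
python3 -m pendant '[[-1,[0,0,0.001],[0,0,0]],[-1,[0,0,0.001],[0,0,0]]]' | grep -E "tool|force: \["
```

```text
tool_pos: [0.5647, -0.0172, 0.0135]
force: [0.5, -1.1, -1.1]
tool_pos: [0.5647, -0.0172, 0.0125]
force: [-0.7, -0.5, -0.4]
tool_pos: [0.565, -0.0172, 0.0121]
force: [-1.3, 0.6, 2.0]
```

The cartridge touched the pocket floor at 12.1 mm, as expected. Release gently and lift straight up.

```bash

python3 -m pendant '[[-1,[0,0,0.0005],[0,0,0]],[-1,[0,0,0.0005],[0,0,0]]]' | grep -E "tool|force: \["
python3 -m pendant '[[-0.4,[0,0,0],[0,0,0]],[-0.4,[0,0,0],[0,0,0]],[-0.4,[0,0,0],[0,0,0]],[-0.4,[0,0,0],[0,0,0]]]'
python3 -m pendant '[[-0.4,[0,0,-0.01],[0,0,0]],[-0.4,[0,0,-0.03],[0,0,0]],[-0.4,[0,0,-0.06],[0,0,0]],[-0.4,[0,0,-0.1],[0,0,0]],[-0.4,[0,0,-0.14],[0,0,0]],[-0.4,[0,0,-0.18],[0,0,0]],[-0.4,[0,0,-0.2],[0,0,0]],[-0.4,[0,0,-0.2],[0,0,0]]]'
```

```text
tool_pos: [0.565, -0.0171, 0.012]
force: [-2.6, 0.6, 7.3]
clock: 17.87
tool_pos: [0.5648, -0.0172, 0.0111]
orientation: [180.0, 0.0, 165.1]
force: [-0.2, 0.1, 0.3]
opening: 0.0256
gripper_force: 0.0
clock: 18.53
tool_pos: [0.5676, -0.0171, 0.2182]
orientation: [179.8, 0.6, 165.2]
force: [0.0, 0.6, -0.8]
opening: 0.0261
gripper_force: 0.0
```

Released. Now the lid: go over its top to just behind it, with fingers shut and tool vertical.

```bash
python3 - <<'E'
from h import *
print(tip()[0]); print(goT(pw([135,0,250]),[180,0,165.2]))
b=(pw([135,0,190]),[180,0,165.2])
for i,(th,r) in enumerate([(94,118),(85,118),(75,119),(65,120),(55,122),(45,124),(36,126),(28,128),(21,130),(15,131),(10,132),(7,132),(5,132),(3,132),(0,132)]):
  t=np.radians(th);x=88-r*np.cos(t)+6*np.sin(t)+9.5;z=74+r*np.sin(t)+6*np.cos(t)
  print(th,round(x,1),round(z,1),"from base",(goT(pw([x,0,z]),b[1],base=b)[0]*1000).round(1))
E
```

```text
[ 23.2309   1.3824 252.1948]
(array([-0.1114, -0.0015,  0.0033]), array([ 0.2262,  0.5609, -0.0183]))
94 111.7 191.3 from base [23.3 -0.  -1.3]
85 93.2 192.1 from base [41.8 -0.  -2.1]
75 72.5 190.5 from base [62.5 -0.  -0.5]
65 52.2 185.3 from base [82.8 -0.   4.7]
55 32.4 177.4 from base [102.6  -0.   12.6]
45 14.1 165.9 from base [120.9  -0.   24.1]
36 -0.9 152.9 from base [135.9  -0.   37.1]
28 -12.7 139.4 from base [147.7  -0.   50.6]
21 -21.7 126.2 from base [156.7  -0.   63.8]
15 -27.5 113.7 from base [162.5  -0.   76.3]
10 -31.5 102.8 from base [166.5  -0.   87.2]
7 -32.8 96.0 from base [167.8  -0.   94. ]
5 -33.5 91.5 from base [168.5  -0.   98.5]
3 -34.0 86.9 from base [169.   -0.  103.1]
0 -34.5 80.0 from base [169.5  -0.  110. ]
```

```bash

python3 -m pendant '[[-1,[-0.03,0,0],[0.2,0.5,0]],[-1,[-0.06,-0.001,0],[0.2,0.5,0]],[-1,[-0.09,-0.001,0],[0.2,0.5,0]],[-1,[-0.111,-0.001,0.003],[0.2,0.5,0]],[-1,[-0.111,-0.001,0.003],[0.2,0.5,0]],[-1,[-0.111,-0.001,0.003],[0.2,0.5,0]]]'
python3 - <<'E'
from h import *
print(tip()[0],goT(pw([135,0,190]),[180,0,165.2]))
E
```

```text
clock: 19.03
tool_pos: [0.6718, -0.0471, 0.207]
orientation: [-179.8, -0.6, 165.1]
force: [-1.2, 0.6, -0.1]
opening: 0.0004
gripper_force: 0.0
[132.3623  -0.7657 241.0257] (array([-0.0035,  0.0011,  0.051 ]), array([-0.2457, -0.5903, -0.1129]))
```

```bash

python3 -m pendant '[[-1,[-0.0035,0.001,0.01],[0,-0.3,0]],[-1,[-0.0035,0.001,0.03],[0,-0.3,0]],[-1,[-0.0035,0.001,0.045],[0,-0.3,0]],[-1,[-0.0035,0.001,0.051],[0,-0.3,0]],[-1,[-0.0035,0.001,0.051],[0,-0.3,0]],[-1,[-0.0035,0.001,0.051],[0,-0.3,0]]]'
python3 - <<'E'
from h import *
print(tip()[0],tip()[1]["force"],tip()[1]["orientation"])
b=None
for x,z in ((111.7,191),(102,192),(93,192)): print(goT(pw([x,0,z]),[180,0,165.2])[0])
E
```

```text
clock: 19.53
tool_pos: [0.6748, -0.0465, 0.1578]
orientation: [-179.8, -0.1, 165.2]
force: [0.5, -0.4, 0.3]
opening: 0.0005
gripper_force: 0.0
[134.8179   0.5776 191.8323] [ 0.5284 -0.351   0.2748] [-179.792    -0.1422  165.1762]
[ 0.023  -0.0005  0.0009]
[ 0.0327 -0.0005 -0.0001]
[ 0.0417 -0.0005 -0.0001]
```

Behind the lid and free. Pull forward slowly, feeling for contact (expected at about x = +23 mm).

```bash

python3 -m pendant '[[-1,[0.008,0,0],[0,0,0]],[-1,[0.014,0,0],[0,0,0]],[-1,[0.018,0,0],[0,0,0]],[-1,[0.022,0,0],[0,0,0]],[-1,[0.025,0,0],[0,0,0]],[-1,[0.028,0,0],[0,0,0]]]'| grep -E "tool|force: \["
python3 -m pendant '[[-1,[0.003,0,0],[0,0,0]],[-1,[0.006,0,0],[0,0,0]],[-1,[0.009,0,0],[0,0,0]],[-1,[0.011,0,0],[0,0,0]],[-1,[0.014,0,0],[0,0,0]]]'| grep -E "tool|force: \["
```

```text
tool_pos: [0.648, -0.0393, 0.158]
force: [1.0, -0.6, 0.9]
tool_pos: [0.6343, -0.0358, 0.1573]
force: [1.6, -1.2, 0.3]
```

Light contact, about 2 N. Follow the lid's arc down.

```bash

python3 -m pendant '[[-1,[0.01,0,0],[0,0,0]],[-1,[0.02,0,0.001],[0,0,0]],[-1,[0.03,0,0.003],[0,0,0]],[-1,[0.04,0,0.006],[0,0,0]],[-1,[0.04,0,0.006],[0,0,0]]]'| grep -E "tool|force: \["
python3 - <<'E'
from h import *
print(tip()[0],tip()[1]["force"])
for x,z in ((32.4,177.4),(14.1,165.9),(-.9,152.9)): print(goT(pw([x,0,z]),[180,0,165.2])[0])
E
```

```text
tool_pos: [0.5934, -0.0251, 0.1512]
force: [0.3, 0.5, -0.1]
[ 50.7006   0.3869 185.1981] [ 0.299   0.4867 -0.1407]
[ 0.0181 -0.0003  0.0079]
[ 0.0364 -0.0002  0.0194]
[ 0.0513 -0.0002  0.0325]
```

```bash

python3 -m pendant '[[-1,[0.009,0,0.004],[0,0,0]],[-1,[0.018,0,0.009],[0,0,0]],[-1,[0.027,0,0.014],[0,0,0]],[-1,[0.036,0,0.02],[0,0,0]],[-1,[0.036,0,0.02],[0,0,0]]]'| grep -E "tool|force: \["
python3 - <<'E'
from h import *
f=[]
S=viewer.camera_params("scene")
for i in range(6): im=viewer.snapshot("scene").astype(float);f.append(sensors.get_obs()["force"])
print("mean force",np.mean(f,0),tip()[0])
a=cv2.imread("pics/scene0.png")[:,:,::-1].astype(float)
# score lid angle: dark window on outer face vs its grey surround, for each theta (window ~ x -10..54 of shut lid)
u=proj(S,pose([*PR,PY],[[x,y,80] for x in range(-40,85,8) for y in (-40,0,40)])).round().astype(int)
ref=np.array([cv2.blur(a,(3,3))[v,c] for c,v in u]); bl=cv2.blur(im,(3,3))
for th in range(0,101,5):
  t=np.radians(th);P=[]
  for x in range(-40,85,8):
    for y in(-40,0,40):
      r=88-x;P.append([88-r*np.cos(t)+6*np.sin(t),y,74+r*np.sin(t)+6*np.cos(t)])
  q=proj(S,pose([*PR,PY],P)).round().astype(int);val=np.array([bl[v,c] for c,v in q])
  print(th,round(np.corrcoef(val.mean(1),ref.mean(1))[0,1],2),end="; ")
E
```

```text
tool_pos: [0.5591, -0.0162, 0.1309]
force: [0.8, -0.0, 0.8]
mean force [ 0.4387 -0.4371  2.6466] [ 17.3765   0.537  165.9402]
0 0.35; 5 0.36; 10 0.37; 15 0.42; 20 0.46; 25 0.54; 30 0.64; 35 0.75; 40 0.84; 45 0.88; 50 0.86; 55 0.75; 60 0.68; 65 0.63; 70 0.58; 75 0.51; 80 0.46; 85 0.35; 90 0.25; 95 0.07; 100 -0.1;
```

The image correlation puts the lid at about 46°, so it is following the fingers with 2.6 N. Continue to about 15°.

```bash

python3 -m pendant '[[-1,[0.009,0,0.006],[0,0,0]],[-1,[0.018,0,0.013],[0,0,0]],[-1,[0.024,0,0.02],[0,0,0]],[-1,[0.03,0,0.0265],[0,0,0]],[-1,[0.035,0,0.033],[0,0,0]],[-1,[0.039,0,0.04],[0,0,0]],[-1,[0.042,0,0.046],[0,0,0]],[-1,[0.045,0,0.052],[0,0,0]],[-1,[0.045,0,0.052],[0,0,0]]]'| grep -E "tool|force: \["
python3 - <<'E'
from h import *
print(tip()[0],tip()[1]["force"])
for x,z in ((-30.2,107),(-31.5,102.8),(-32.8,96),(-33.5,91.5)): print(goT(pw([x,0,z]),[180,0,165.2])[0])
E
```

```text
tool_pos: [0.5159, -0.005, 0.0784]
force: [1.2, 0.6, 2.4]
[-29.2905   0.0892 112.4116] [1.1509 0.5988 2.3669]
[0.0007 0.0001 0.0054]
[0.002  0.0001 0.0096]
[0.0033 0.0001 0.0164]
[0.0039 0.0001 0.0209]
```

```bash

python3 -m pendant '[[-1,[0.001,0,0.005],[0,0,0]],[-1,[0.002,0,0.01],[0,0,0]],[-1,[0.003,0,0.014],[0,0,0]],[-1,[0.003,0,0.016],[0,0,0]],[-1,[0.003,0,0.016],[0,0,0]]]'| grep -E "tool|force: \["
python3 -m pendant '[[-1,[0,0,0.002],[0,0,0]],[-1,[0,0,0.004],[0,0,0]],[-1,[0,0,0.004],[0,0,0]]]'| grep -E "tool|force: \["
python3 -m pendant '[[-1,[0,0,0.002],[0,0,0]],[-1,[0,0,0.003],[0,0,0]],[-1,[0,0,0.003],[0,0,0]]]'| grep -E "tool|force: \["
```

```text
tool_pos: [0.5134, -0.0044, 0.063]
force: [-1.3, 1.6, 3.5]
tool_pos: [0.5137, -0.0045, 0.0594]
force: [-3.0, 1.3, 4.6]
tool_pos: [0.5137, -0.0044, 0.0566]
force: [-3.8, 1.1, 4.7]
```

```bash

python3 -m pendant '[[-1,[0,0,0.001],[0,0,0]],[-1,[0,0,0.002],[0,0,0]],[-1,[0,0,0.002],[0,0,0]]]'| grep -E "tool|force: \["
python3 -m pendant '[[-1,[0,0,0.001],[0,0,0]],[-1,[0,0,0.002],[0,0,0]],[-1,[0,0,0.002],[0,0,0]]]'| grep -E "tool|force: \["
```

```text
tool_pos: [0.5136, -0.0044, 0.0547]
force: [-2.5, 1.4, 5.5]
tool_pos: [0.5136, -0.0044, 0.0527]
force: [-3.7, 1.0, 5.4]
```

```bash

python3 -m pendant '[[-1,[0,0,0.001],[0,0,0]],[-1,[0,0,0.001],[0,0,0]]]'| grep -E "tool|force: \["
python3 -m pendant '[[-1,[0,0,0.001],[0,0,0]],[-1,[0,0,0.001],[0,0,0]]]'| grep -E "tool|force: \["
python3 -m pendant '[[-1,[0,0,0.001],[0,0,0]],[-1,[0,0,0.001],[0,0,0]]]'| grep -E "tool|force: \["
```

```text
tool_pos: [0.5137, -0.0044, 0.0516]
force: [-2.5, 0.8, 3.5]
tool_pos: [0.514, -0.0044, 0.0505]
force: [-1.7, -0.7, 1.7]
tool_pos: [0.5144, -0.0043, 0.0495]
force: [0.3, 0.5, -0.8]
```

```bash

python3 -m pendant '[[-1,[0,0,0.001],[0,0,0]],[-1,[0,0,0.001],[0,0,0]]]'| grep -E "tool|force: \["
python3 -m pendant '[[-1,[0,0,0.001],[0,0,0]],[-1,[0,0,0.001],[0,0,0]]]'| grep -E "tool|force: \["
```

```text
tool_pos: [0.5142, -0.0043, 0.0485]
force: [0.2, 0.5, 0.6]
tool_pos: [0.5143, -0.0043, 0.0477]
force: [0.0, -0.2, 3.0]
```

Approaching the buffers (8 N/mm). Now in 0.5 mm steps.

```bash

python3 -m pendant '[[-1,[0,0,0.0005],[0,0,0]],[-1,[0,0,0.0005],[0,0,0]]]'| grep -E "tool|force: \["
python3 -m pendant '[[-1,[0,0,0.0005],[0,0,0]],[-1,[0,0,0.0005],[0,0,0]]]'| grep -E "tool|force: \["
```

```text
tool_pos: [0.5142, -0.0043, 0.0474]
force: [-0.5, 0.2, 3.8]
tool_pos: [0.5143, -0.0043, 0.0469]
force: [-0.7, 1.3, 4.0]
```

```bash

python3 -m pendant '[[-1,[0,0,0.0005],[0,0,0]],[-1,[0,0,0.0005],[0,0,0]]]'| grep -E "tool|force: \["
python3 -m pendant '[[-1,[0,0,0.0005],[0,0,0]],[-1,[0,0,0.0005],[0,0,0]]]'| grep -E "tool|force: \["
```

```text
tool_pos: [0.5142, -0.0043, 0.0464]
force: [-1.3, 0.4, 5.3]
tool_pos: [0.5142, -0.0043, 0.0461]
force: [-1.7, 1.1, 7.3]
```

```bash

python3 -m pendant '[[-1,[0,0,0.0005],[0,0,0]],[-1,[0,0,0.0005],[0,0,0]]]'| grep -E "tool|force: \["
```

```text
tool_pos: [0.5142, -0.0043, 0.0458]
force: [-3.2, 0.9, 10.1]
```

```bash

python3 -m pendant '[[-1,[0,0,0.0002],[0,0,0]],[-1,[0,0,0.0002],[0,0,0]]]'| grep -E "tool|force: \["
python3 -m pendant '[[-1,[0,0,-0.002],[0,0,0]],[-1,[0,0,-0.004],[0,0,0]],[-1,[0,0,-0.008],[0,0,0]],[-1,[0,0,-0.008],[0,0,0]]]'| grep -E "tool|force: \["
python3 -m pendant '[[-1,[0,0,-0.04],[0,0,0]],[-1,[0,0,-0.08],[0,0,0]],[-1,[0,0,-0.12],[0,0,0]],[-1,[0,0,-0.15],[0,0,0]],[-1,[0.03,0,-0.15],[0,0,0]],[-1,[0.06,0,-0.15],[0,0,0]],[-1,[0.06,0,-0.15],[0,0,0]],[-1,[0.06,0,-0.15],[0,0,0]]]'| grep -E "tool|force: \[|clock"
python3 diff.py
python3 - <<'E'
from h import *
w=viewer.snapshot("wrist")[:,:,::-1];s=viewer.snapshot("side")[:,:,::-1];c=viewer.snapshot("scene")[:,:,::-1]
r=lambda im:cv2.resize(im,(400,300))
z=lambda im,x,y:cv2.resize(im[y:y+150,x:x+200],(400,300),interpolation=cv2.INTER_CUBIC)
cv2.imwrite("pics/end.png",np.vstack([np.hstack([r(c),z(c,180,150)]),np.hstack([r(w),z(s,170,130)])]))
E
```

```text
tool_pos: [0.5143, -0.0043, 0.0457]
force: [-3.0, 1.7, 11.6]
tool_pos: [0.5143, -0.0043, 0.0534]
force: [0.1, -0.3, 0.2]
clock: 26.58
tool_pos: [0.4557, 0.0117, 0.2037]
force: [0.5, -0.1, 0.0]
shut-lid change [1, 1, 2, 2, 1, 0, 2, 1, 1, 1, 2, 2, 1, 2, 0, 0, 1, 0, 0, 0, 2, 2, 0, 0, 0]
```

View pics/end.png

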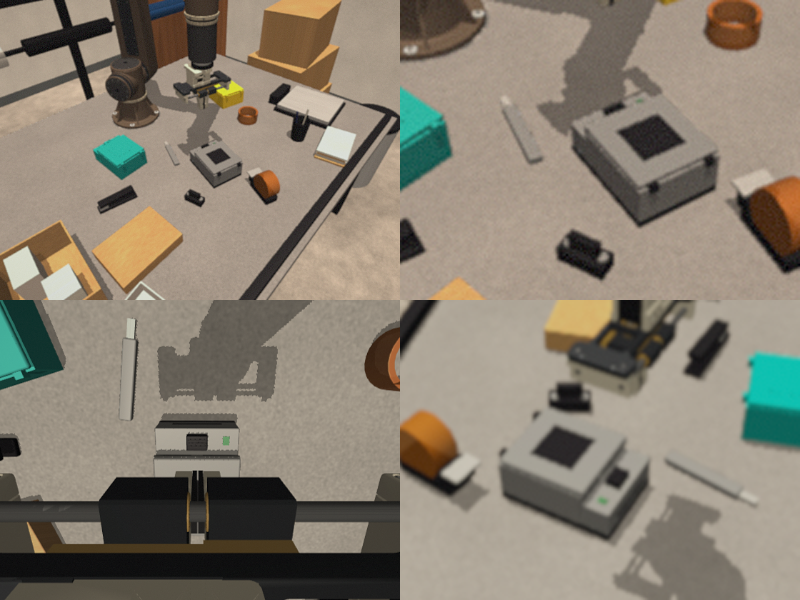

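The final views show the lid shut flush (scene inset at about (650,135), identical to the start image to within 2 grey levels). The wide cartridge is gone from the bench, the narrow one (585,253) and everything else are where they were, and the arm is clear. Handing in.

```bash
python3 -c "
from plant import workorder; print(workorder.close_job())"
```

```text
the job is handed in; nothing more can be done
None
```

The printer is loaded and the job is handed in: the button press (about 7 N) popped the lid, the wide cartridge went down to the pocket floor and was released, and the lid was pushed home at about 12 N and stayed shut, at about 27 s.

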